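Find the paperweight blank that will stay on the sloping board

ROBOT

A 6-joint arm with a two-finger parallel gripper is mounted at the origin on the work surface. World frame = base frame: x ahead of the robot, y to its left, z up, the work surface at z = 0. Lengths are in m, angles in degrees, forces in N, time in s.
With the tool pointing down it reaches from about 0.3 to 0.75 m from the base axis. Payload 8.5 kg.
Tool frame: the origin (TCP) lies at the very end of the fingers, on their centre line; the grasp point (between the pads) lies 19 mm behind it; z points along the fingers, y is the line along which they close (so a half turn about z gives the same grasp; the last joint's range is limited). The gripper opens to 85 mm and grips with 20 to 120 N. Pads are 22 mm wide; open, the fingers measure 114 mm over their backs; the gripper's body (76 mm by 85 mm) begins 54 mm behind the grasp point. The pads swing forward as they close: fully open they stand 13 mm farther back than shut.
Start: joints at [51.148, 21.807, 74.336, -0, 83.858, -12.336], TCP at [0.246, 0.492, 0.205] pointing down, gripper open.
Joint ranges: [-178.18, 178.18], [-50.72, 133.34], [12.68, 142.11], [-81.47, 261.47], [9.98, 163.14], [-165.26, 165.26]. Speed limits (degrees/s): [136.94, 136.94, 180, 180, 180, 180].

INTERFACE

Orientations are given as a 3x3 rotation matrix whose columns are the frame's x, y, z axes.
In Python, from rig import observe, cams, ticket gives the robot as it stands.
- The arm moves only by the tool move_arm, never from a script. Its arguments are lists of equal length, an entry for each row: "jaw": the finger opening in cm, from 0 to 8.54; "dp": the shift along the tool's x, y, z in cm, a list of three; "turn": the turn, a rotation vector about the tool's x, y, z in rad, a list of three. In form: {"jaw": [jaw, ...], "dp": [[tx, ty, tz], ...], "turn": [[wx, wy, wz], ...]}. A call has 1 to 12 rows; each row shifts and turns the commanded pose from where the row before left it, along the tool's axes as they then stand; what a row does not reach is not made up. A row lasts 1/12 s, in which the tool goes at most 41.7 mm and 7.16 degrees, less where a joint would pass 70% of its speed; a pose out of reach is approached as far as the arm can. A call is refused whole if a number of a shift passes 4.17 or a number of a turn 0.125, either way. A call with a gripper value outside its range is refused whole. The fingers move at their own pace and stop on an object; "force" is the grip in N (left out, the last holds). Time passes only in rows, so rows that do not move let the fingers close. It gives the time, the measured TCP pose, the force, the opening and the grip force at its end, in the units of the state.
- observe(): the state, without advancing time (a new reading comes with each control period).
- cams.get_image(name): name is "scene" or "top" or "wrist"; returns (picture, depth): 480x640x3 uint8, red, green, blue; 480x640 float32, m along the optical axis (not along the pixel's ray), 0 where there is no reading.
- cams.calibration(name): a dict with "vertical_fov" (degrees; the focal length in pixels is half the picture's height over the tangent of half this angle, whatever the lens; pixels are square), "cx", "cy" (the principal point, pixels), "view" (4x4, takes a point from world to camera coordinates); the wrist camera has in their place "tool_from_camera" (4x4, takes a point from camera to tool coordinates, whose origin is the TCP and whose axes are the flange's). Camera axes: x right, y up, looking along -z (the intrinsics and any distortion apply to the point x, -y, -z); pixel columns grow to the right and rows downward; lengths in m; the calibration is good to about 2 mm. The wrist camera is an equidistant fisheye: a pixel r from the principal point sees the ray r / f radians off the axis. A picture is of the moment at which its call begins: read the wrist's pose just before it. calibration takes no time and is no camera call.
- ticket.close_job(): hands the job in; it is judged then, once.
Trained networks look in the newest picture that a camera, given by its name, has taken for a name from the list of things; names that differ only in an ending like _2 or _b are one class to them, and where a whole thing is asked for, a point or a joint stands for the part that bears it (a point fixed in the world has none). Each returns a list of dicts, best first, with "p" (0 to 1); they miss things now and then, are a little off and sometimes report something else, mostly with a low value. They report only what shows in the picture. A call takes as long as a camera call. They do not tell look-alikes from the thing itself.
- cams.spot_in(camera, query): "box" ([centre column, centre row, width, height] as shares, 0 to 1, of the picture: columns of its width, rows of its height, round what is visible of it).
- cams.outline_of(camera, query): "mask" (480x640 bool, what is visible of it) and "box" ([centre column, centre row, width, height] as shares, 0 to 1, of the picture: columns of its width, rows of its height, round what is visible of it).
- cams.mark_of(camera, query): "location" ([column, row] as shares, 0 to 1, of the picture: columns of its width, rows of its height: a listed point, or the origin of a listed thing).
The state is a dict: "time_s": time; "q": joint angles; "qvel": joint speeds; "joint_efforts": joint torques, N m; "position": TCP position; "tool_rot": TCP orientation; "ft_force": force on the tool from outside, world axes, zero at the start; "wrist_torque": the same for the moment, N m; "grip_width": finger opening in m; "gripper_force": force on a finger pad.
Only numpy, scipy, OpenCV 4.12 (cv2) and the standard library are available. Lean on these libraries where they do the work, as an engineer would, in place of code of your own. Each camera call takes 0.05 s, during which the arm holds its last target. There are 200 camera calls.

TASK

The slippery sloping drawing board needs a paperweight that stays put: one of the two grey concrete blanks on the white plate is polished underneath, the other is still rough, and they look alike. Slide each in turn about 60 mm along the plate, slowly, let it lie there, and feel which one drags. Then lay the rough one on the middle of the sloping board, without dropping it, and leave the polished one lying on the plate; let neither get onto the bare table.

Things in the scene. Friction and masses are not known exactly. Their poses are not given: they have to be found in the camera images.
- blank_1: Cast-concrete blank, grey block 100 x 60 x 40 mm, about 0.58 kg, flat on the plate, long side roughly along the plate's x. Origin: centre of the underside; x along the 100 mm, y along the 60 mm (grasp across this), z up. Neither looks, name nor place tell if it is the rough or the polished one. Fingers held low at the middle of its near end push it straight.
- blank_2: Cast-concrete blank, grey block 100 x 60 x 40 mm, about 0.58 kg, flat on the plate, long side roughly along the plate's x. Origin: centre of the underside; x along the 100 mm, y along the 60 mm (grasp across this), z up. Like the first in looks, about 130 mm beside it across the plate. One of the two is rough, the other polished.
- plate: White glazed test plate, fixed, 280 x 260 x 12 mm, no rim. Origin: centre of its underside, on the table; x along the 280 mm, roughly away from the robot. The blanks start nearer the robot, with 100 mm or more of free plate beyond each. Slid over it, the rough blank resists with about 5 N (3.9 to 6.5), the polished one with about 0.7 N (0.5 to 0.9).
- board: Small drawing board of pale varnished wood, fixed, 240 x 200 mm, left or right of the plate; the dark box of pens is not it. Its flat top has no lip and rises 12 degrees (0.21 rad) along +x, roughly away from the robot. Origin: on the table under the board's middle; x up the slope, z vertical; the top's middle lies 45 mm above the origin. Slippery: the polished blank slides off, the rough one stays.
There are look-alikes about, which are no part of the job. Leave any orange or pink look-alike of the blank_1 alone.

How it is judged:
By the outcome, as a careful person would: the job done as asked, in the order asked, and still so for the second after the job is handed in, with the robot touching nothing.
It also fails if it takes over 69 s, if anything falls off the work surface, if the arm or the gripper's body presses on something with over 40 N, if the wrist force passes 120 N, or if a joint passes its speed limit or range.

## Working session

There is one attempt and no reset: what is moved stays moved. The work goes in short steps, Python scripts to look and compute and a tool call to move; the robot and the scene stay as the last step left them, time stands still between calls to the robot, and variables do not carry over. Pictures are saved under pics/ and viewed, at most 10 in all, crops included, and the job is handed in when it is done.

Besides the shell and the picture viewer there is one more tool, called as name(argument=value, ...) on one line, values as JSON. move_arm: Moves the arm, as the interface text tells. Its arguments: {"type":"object","properties":{"jaw":{"type":"array","items":{"type":"number"}},"dp":{"type":"array","items":{"type":"array","items":{"type":"number"}}},"turn":{"type":"array","items":{"type":"array","items":{"type":"number"}}},"force":{"type":"number"}},"required":["jaw","dp","turn"]}

```bash
mkdir -p pics; ls
python3 - <<'E'
from rig import observe,cams
import cv2,numpy as np
s=observe();print(s)
for n in ["scene","top"]:
    im,d=cams.get_image(n); cv2.imwrite(f"pics/{n}0.png",im[:,:,::-1]); np.savez(f"{n}0.npz",im=im,d=d)
    for q in ["blank_1","plate","board"]:
        for r in cams.outline_of(n,q): print(n,q,r["p"],np.round(np.array(r["box"])*[640,480,640,480]))
    c=cams.calibration(n);print(c)
print(cams.calibration("wrist"))
E
```

```text
pics
{'time_s': 0.0, 'q': array([ 5.11499723e+01,  2.18410261e+01,  7.43847761e+01,  4.46018472e-04,
        8.38576444e+01, -1.23378506e+01]), 'qvel': array([-0.00526348, -0.07735845, -0.0621239 ,  0.04328769, -0.00792471,
       -0.00372619]), 'joint_efforts': array([-1.38727788e-03, -4.48462379e+01, -2.31275815e+01, -2.58928940e-04,
        4.77954978e-03,  2.95718428e-05]), 'position': array([0.24532075, 0.49189148, 0.20431134]), 'tool_rot': array([[-8.94838989e-01,  4.46388102e-01, -9.19615308e-04],
       [ 4.46388936e-01,  8.94838333e-01, -1.12938932e-03],
       [ 3.18761072e-04, -1.42112770e-03, -9.99998939e-01]]), 'ft_force': array([ 0.44703706,  0.89794124, -0.75246877]), 'wrist_torque': array([ 0.00366467,  0.02521743, -0.02572304]), 'gripper_force': 0.0, 'grip_width': 0.0857848858477083}
scene blank_1 0.72 [475. 287.  63.  46.]
scene blank_1 0.71 [272. 384.  61.  62.]
scene blank_1 0.63 [353. 146.  45.  33.]
scene blank_1 0.57 [302. 203.  49.  44.]
scene board 0.71 [414. 388. 168. 154.]
{'vertical_fov': 53.56955722647022, 'cx': 323.0359423022465, 'cy': 242.4228374251252,
[... 671 characters left out ...]
 [ 9.95517069e-01,  5.29667728e-03,  9.44336326e-02,
        -4.70191573e-01],
       [-9.44286006e-02, -1.19275452e-03,  9.95530922e-01,
        -9.50341507e-01],
       [ 0.00000000e+00,  0.00000000e+00,  0.00000000e+00,
         1.00000000e+00]])}
{'vertical_fov': 65.70646984690485, 'cx': 320.27495418264004, 'cy': 233.97176339126221, 'tool_from_camera': array([[-9.75903747e-04,  9.60453392e-01,  2.78439095e-01,
         7.10247740e-02],
       [ 9.99999305e-01,  7.52977544e-04,  9.07570945e-04,
         7.99169877e-04],
       [ 6.62021207e-04,  2.78439787e-01, -9.60453459e-01,
        -1.68086186e-01],
       [ 0.00000000e+00,  0.00000000e+00,  0.00000000e+00,
         1.00000000e+00]])}
```

View pics/top0.png

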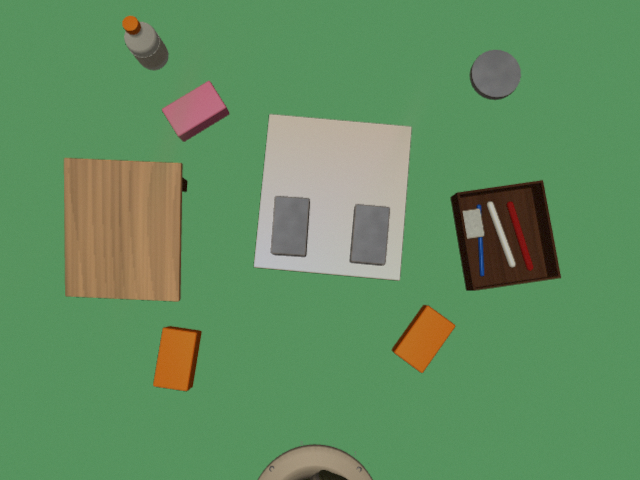

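View pics/scene0.png

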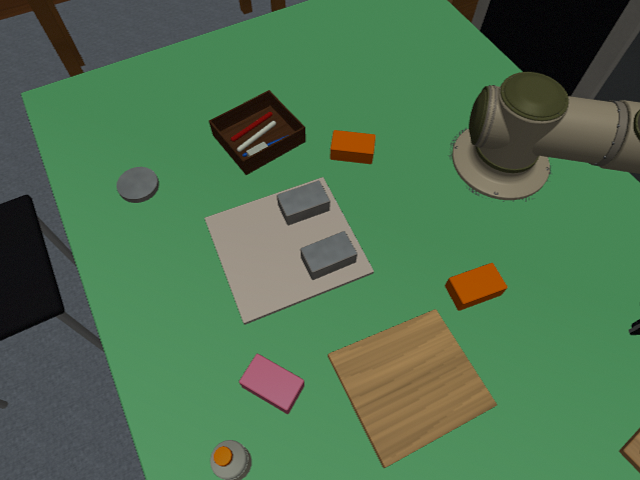

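Top view: the grey blocks on the white plate are at (290,226) and (370,235); these are the two blanks. The orange (177,358), (424,339) and pink (196,111) blocks are look-alikes, and the pen box is at (505,235). The pale wooden board is at (123,229). I'll work out poses from depth and confirm with a crop.

```bash
cat > h.py <<'E'
import numpy as np,cv2
from rig import observe,cams
def cloud(n,d):
    c=cams.calibration(n);f=240/np.tan(np.radians(c["vertical_fov"]/2))
    v,u=np.mgrid[0:480,0:640]
    P=np.stack([(u-c["cx"])/f*d,-(v-c["cy"])/f*d,-d],-1)
    V=c["view"];return (P-V[:3,3])@V[:3,:3]
def rect(W,mask):
    p=W[mask][:,:2].astype(np.float32)*1000
    return cv2.minAreaRect(p)
def comps(W,im,lo,hi):
    """grey things by top height -> centre, size, angle (mm,deg)"""
    m=((W[...,2]>lo)&(W[...,2]<hi)&(W[...,0]>.2)).astype(np.uint8)
    m=cv2.morphologyEx(m,cv2.MORPH_OPEN,np.ones((3,3)))
    n,l,st,_=cv2.connectedComponentsWithStats(m)
    for i in range(1,n):
        if st[i,4]>400:
            r=rect(W,l==i); print("px",st[i],"rect",np.round(r[0],1),np.round(r[1],1),round(r[2],1),"z",np.round(np.median(W[l==i][:,2])*1000,1),"rgb",np.median(im[l==i],0))
E
python3 - <<'E'
from h import *
z=np.load("top0.npz");im,d=z["im"],z["d"];W=cloud("top",d)
comps(W,im,.03,.07);
print("plate");comps(W,im,.006,.02)
# plate by colour + fit
m=(im.min(2)>110).astype(np.uint8)
n,l,st,_=cv2.connectedComponentsWithStats(m);i=1+np.argmax(st[1:,4]);print(st[i],rect(W,l==i))
# board plane
hsv=cv2.cvtColor(im,cv2.COLOR_RGB2HSV)
m=np.zeros((480,640),np.uint8);m[150:310,55:190]=(hsv[150:310,55:190,0]<28)&(im[150:310,55:190,0]>90)
n,l,st,_=cv2.connectedComponentsWithStats(m);i=1+np.argmax(st[1:,4]);k=l==i
A=W[k];print("board",st[i],rect(W,k));x=np.c_[A[:,:2],np.ones(len(A))];print(np.linalg.lstsq(x,A[:,2],rcond=None)[0])
cv2.imwrite("pics/crop.png",cv2.resize(im[100:300,50:430,::-1],None,fx=2,fy=2))
E
```

```text
px [ 162   81   64   56 1937] rect [696.1 217.4] [ 61.8 100. ] 32.9 z 39.9 rgb [181. 109. 123.]
px [   64   158   119   115 12087] rect [501.6 332.4] [202.6 185.5] 87.1 z 50.3 rgb [158. 123.  86.]
px [492 181  69  99 904] rect [ 478.4 -359.7] [170.4  89.5] 9.0 z 47.5 rgb [32. 20. 13.]
px [454 188  37 103 677] rect [ 466.7 -282.3] [171.6  64.3] 6.4 z 48.6 rgb [40. 24. 14.]
px [ 271  196   39   61 2066] rect [487.7  44.5] [ 60.  100.7] 86.5 z 52.3 rgb [113. 113. 113.]
px [ 350  204   40   61 2082] rect [473.6 -92.4] [ 60.2 100.2] 85.0 z 52.3 rgb [113. 113. 113.]
px [ 394  306   61   67 2134] rect [ 296.5 -185.5] [ 61.3 100. ] 53.8 z 40.6 rgb [185. 104.  30.]
px [ 153  328   45   63 2167] rect [260.6 237.4] [ 61.4 100. ] 82.1 z 39.9 rgb [185. 104.  30.]
plate
px [ 470   50   51   49 1814] rect [ 771.7 -325. ] [88.6 89.9] 38.7 z 16.7 rgb [107. 107. 107.]
px [  254   114   158   167 18142] rect [546.4 -30.3] [260.6 280.9] 85.1 z 12.4 rgb [186. 178. 169.]
[  254   114   158   167 20964] ((534.1033935546875, -30.216842651367188), (261.9643859863281, 313.43524169921875), 85.04520416259766)
board [   64   158   118   143 16023] ((481.26788330078125, 209.0513458251953), (449.1634521484375, 249.4557647705078), 87.6976547241211)
[ 0.14826628 -0.29340557  0.07450323]
```

View pics/crop.png

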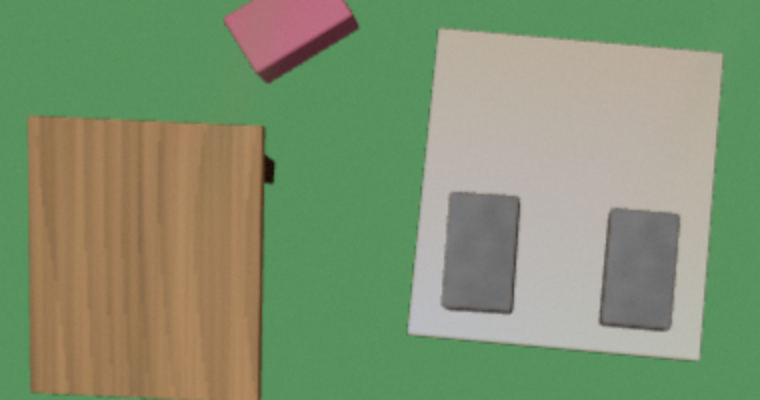

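The crop confirms two identical grey blanks on the white plate (left A, right B) and the bare wooden board on the left. First I turn and travel to a point behind A.

Run:
```python
from h import *
z=np.load("top0.npz");im,d=z["im"],z["d"];W=cloud("top",d)
k=np.zeros((480,640),bool);k[165:293,72:175]=1;k&=d>0
A=W[k];w=np.ones(len(A),bool)
for _ in range(4):
    x=np.c_[A[:,:2],np.ones(len(A))];c=np.linalg.lstsq(x[w],A[w,2],rcond=None)[0];r=A[:,2]-x@c;w=abs(r)<.003
print(c,w.mean(),"slope",np.degrees(np.arctan(np.hypot(*c[:2]))),"dir",np.degrees(np.arctan2(c[1],c[0])))
res=W[...,2]-(W[...,:2]@c[:2]+c[2])
m=((abs(res)<.005)&(d>0)).astype(np.uint8);m[:,200:]=0;m[:150]=0;m[310:]=0;m=cv2.morphologyEx(m,cv2.MORPH_OPEN,np.ones((5,5)))
n,l,st,_=cv2.connectedComponentsWithStats(m);i=1+np.argmax(st[1:,4]);R=rect(W,l==i);print(st[i],R,"midz",np.array(R[0])/1000@c[:2]+c[2])
```

```text
[ 0.212684   -0.01042338 -0.05314373] 0.9244407243950692 slope 12.020978057603458 dir -2.8057509989624756
[   64   158   117   144 15905] ((478.3656921386719, 333.78076171875), (202.3194580078125, 235.04954528808594), 87.66706085205078) midz 0.04511787891271175
```

move_arm(jaw=[0,0,0,0], dp=[[0,0,0],[0,0,0],[0,0,0],[0,0,0]], turn=[[0,0,-0.1],[0,0,-0.1],[0,0,-0.1],[0,0,-0.1]])

```text
time_s: 0.73
position: [0.2455, 0.4921, 0.2049]
tool_rot: [[-0.998, 0.058, -0.0], [0.058, 0.998, -0.0], [0.0, -0.0, -1.0]]
ft_force: [0.3, -0.7, 0.4]
grip_width: 0.039
gripper_force: 0.0
```

move_arm(jaw=[0,0,0,0,0,0,0,0,0,0,0,0], dp=[[-1.63,-3.6,0],[-1.63,-3.6,0],[-1.63,-3.6,0],[-1.63,-3.6,0],[-1.63,-3.6,0],[-1.63,-3.6,0],[-1.63,-3.6,0],[-1.63,-3.6,0],[-1.63,-3.6,0],[-1.63,-3.6,0],[-1.63,-3.6,0],[-1.63,-3.6,0]], turn=[[0,0,0],[0,0,0],[0,0,0],[0,0,0],[0,0,0],[0,0,0],[0,0,0],[0,0,0],[0,0,0],[0,0,0],[0,0,0],[0,0,0]])

```text
time_s: 1.73
position: [0.4139, 0.0467, 0.2052]
tool_rot: [[-0.998, 0.063, 0.001], [0.063, 0.998, -0.0], [-0.001, -0.0, -1.0]]
ft_force: [1.3, 0.2, -0.7]
grip_width: -0.0001
gripper_force: 0.0
```

move_arm(jaw=[0,0,0,0,0,0,0,0], dp=[[0,0.2,3],[0,0,3],[0,0,3],[0,0,3],[0,0,3],[0,0,2.2],[0,0,1.1],[0,0,0]], turn=[[0,0,0],[0,0,0],[0,0,0],[0,0,0],[0,0,0],[0,0,0],[0,0,0],[0,0,0]])

```text
time_s: 2.4
position: [0.4126, 0.0508, 0.0201]
tool_rot: [[-0.998, 0.063, -0.004], [0.063, 0.998, 0.001], [0.004, 0.0, -1.0]]
ft_force: [-0.1, 0.4, 0.1]
grip_width: 0.0001
gripper_force: 0.0
```

move_arm(jaw=[0,0,0], dp=[[-0.2,0,0],[-0.2,0,0],[-0.2,0,0]], turn=[[0,0,0],[0,0,0],[0,0,0]])

```text
time_s: 2.65
position: [0.4208, 0.0502, 0.0229]
tool_rot: [[-0.998, 0.063, 0.002], [0.063, 0.998, -0.0], [-0.002, -0.0, -1.0]]
ft_force: [-0.1, -0.2, 0.1]
grip_width: 0.0002
gripper_force: 0.0
```

move_arm(jaw=[0,0,0], dp=[[-0.2,0,0],[-0.2,0,0],[-0.2,0,0]], turn=[[0,0,0],[0,0,0],[0,0,0]])

```text
time_s: 2.9
position: [0.4262, 0.0499, 0.0223]
tool_rot: [[-0.998, 0.063, 0.001], [0.063, 0.998, -0.0], [-0.001, -0.0, -1.0]]
ft_force: [-1.0, -0.2, -0.5]
grip_width: 0.0003
gripper_force: 0.0
```

move_arm(jaw=[0,0,0], dp=[[-0.2,0,0],[-0.2,0,0],[-0.2,0,0]], turn=[[0,0,0],[0,0,0],[0,0,0]])

```text
time_s: 3.15
position: [0.4313, 0.0497, 0.0219]
tool_rot: [[-0.998, 0.063, -0.001], [0.063, 0.998, 0.0], [0.001, 0.0, -1.0]]
ft_force: [-2.9, -0.2, 2.5]
grip_width: 0.0
gripper_force: 1.4
```

move_arm(jaw=[0,0,0], dp=[[-0.2,0,0],[-0.2,0,0],[-0.2,0,0]], turn=[[0,0,0],[0,0,0],[0,0,0]])

```text
time_s: 3.4
position: [0.4377, 0.0492, 0.0219]
tool_rot: [[-0.998, 0.063, -0.0], [0.063, 0.998, 0.0], [0.0, 0.0, -1.0]]
ft_force: [-2.7, 0.6, 2.1]
grip_width: -0.0002
gripper_force: 1.3
```

move_arm(jaw=[0,0,0], dp=[[-0.2,0,0],[-0.2,0,0],[-0.2,0,0]], turn=[[0,0,0],[0,0,0],[0,0,0]])

```text
time_s: 3.65
position: [0.4439, 0.0488, 0.0219]
tool_rot: [[-0.998, 0.063, -0.0], [0.063, 0.998, 0.0], [0.0, 0.0, -1.0]]
ft_force: [-3.3, -0.5, 1.5]
grip_width: -0.0001
gripper_force: 1.3
```

move_arm(jaw=[0,0,0,0,0,0], dp=[[-0.2,0,0],[-0.2,0,0],[-0.2,0,0],[-0.2,0,0],[-0.2,0,0],[-0.2,0,0]], turn=[[0,0,0],[0,0,0],[0,0,0],[0,0,0],[0,0,0],[0,0,0]])

```text
time_s: 4.15
position: [0.4559, 0.0481, 0.0219]
tool_rot: [[-0.998, 0.063, -0.0], [0.063, 0.998, -0.0], [0.0, -0.0, -1.0]]
ft_force: [-2.8, -0.5, 1.2]
grip_width: -0.0002
gripper_force: 1.2
```

move_arm(jaw=[0,0,0,0,0,0], dp=[[-0.2,0,0],[-0.2,0,0],[-0.2,0,0],[-0.2,0,0],[-0.2,0,0],[-0.2,0,0]], turn=[[0,0,0],[0,0,0],[0,0,0],[0,0,0],[0,0,0],[0,0,0]])

```text
time_s: 4.65
position: [0.4679, 0.0473, 0.0219]
tool_rot: [[-0.998, 0.063, -0.0], [0.063, 0.998, 0.0], [0.0, 0.0, -1.0]]
ft_force: [-2.1, 0.9, 0.8]
grip_width: -0.0
gripper_force: 1.2
```

move_arm(jaw=[0,0,0,0,0,0], dp=[[-0.2,0,0],[-0.2,0,0],[-0.2,0,0],[-0.2,0,0],[-0.2,0,0],[-0.2,0,0]], turn=[[0,0,0],[0,0,0],[0,0,0],[0,0,0],[0,0,0],[0,0,0]])

```text
time_s: 5.15
position: [0.4798, 0.0466, 0.0219]
tool_rot: [[-0.998, 0.063, 0.0], [0.063, 0.998, 0.0], [-0.0, 0.0, -1.0]]
ft_force: [-2.7, -0.0, 1.2]
grip_width: -0.0
gripper_force: 1.2
```

move_arm(jaw=[0,0,0,0], dp=[[-0.2,0,0],[-0.2,0,0],[-0.2,0,0],[-0.2,0,0]], turn=[[0,0,0],[0,0,0],[0,0,0],[0,0,0]])

```text
time_s: 5.48
position: [0.4878, 0.046, 0.0219]
tool_rot: [[-0.998, 0.063, -0.0], [0.063, 0.998, -0.0], [0.0, -0.0, -1.0]]
ft_force: [-3.0, 0.2, 1.4]
grip_width: 0.0005
gripper_force: 1.2
```

move_arm(jaw=[0,0,0,0,0,0,0,0,0,0,0,0], dp=[[0,0,0],[1,0,0],[1,0,0],[0,0,-2.6],[0,0,-2.6],[0,0,-2.6],[1.43,-3.43,0],[1.43,-3.43,0],[1.43,-3.43,0],[1.43,-3.43,0],[0,0,0],[0,0,0]], turn=[[0,0,0],[0,0,0],[0,0,0],[0,0,0],[0,0,0],[0,0,0],[0,0,0],[0,0,0],[0,0,0],[0,0,0],[0,0,0.024],[0,0,0]])

```text
time_s: 6.48
position: [0.402, -0.0877, 0.1002]
tool_rot: [[-0.996, 0.092, 0.001], [0.092, 0.996, -0.001], [-0.001, -0.0, -1.0]]
ft_force: [-0.1, 0.1, 1.3]
grip_width: 0.0001
gripper_force: 0.0
```

move_arm(jaw=[0,0,0,0,0], dp=[[0,0,2.6],[0,0,2.6],[0,0,1.6],[0,0,1],[0,0,0]], turn=[[0,0,0],[0,0,0],[0,0,0],[0,0,0],[0,0,0]])

```text
time_s: 6.9
position: [0.4017, -0.0848, 0.0204]
tool_rot: [[-0.996, 0.085, -0.002], [0.085, 0.996, 0.002], [0.003, 0.001, -1.0]]
ft_force: [-0.0, 0.3, 0.9]
grip_width: -0.0002
gripper_force: 0.0
```

move_arm(jaw=[0,0,0,0], dp=[[-0.2,0,0],[-0.2,0,0],[-0.2,0,0],[-0.2,0,0]], turn=[[0,0,0],[0,0,0],[0,0,0],[0,0,0]])

```text
time_s: 7.23
position: [0.4107, -0.0868, 0.0226]
tool_rot: [[-0.996, 0.086, 0.002], [0.086, 0.996, -0.001], [-0.002, -0.001, -1.0]]
ft_force: [-0.1, -0.2, 0.2]
grip_width: -0.0001
gripper_force: 0.0
```

move_arm(jaw=[0,0,0,0], dp=[[-0.2,0,0],[-0.2,0,0],[-0.2,0,0],[-0.2,0,0]], turn=[[0,0,0],[0,0,0],[0,0,0],[0,0,0]])

```text
time_s: 7.57
position: [0.418, -0.0874, 0.022]
tool_rot: [[-0.996, 0.087, -0.0], [0.087, 0.996, 0.0], [0.0, 0.0, -1.0]]
ft_force: [-0.2, 0.4, 0.2]
grip_width: -0.0001
gripper_force: 0.3
```

move_arm(jaw=[0,0,0,0], dp=[[-0.2,0,0],[-0.2,0,0],[-0.2,0,0],[-0.2,0,0]], turn=[[0,0,0],[0,0,0],[0,0,0],[0,0,0]])

```text
time_s: 7.9
position: [0.4261, -0.0881, 0.0219]
tool_rot: [[-0.996, 0.087, -0.0], [0.087, 0.996, 0.0], [0.0, 0.0, -1.0]]
ft_force: [-0.1, 0.0, 0.3]
grip_width: -0.0002
gripper_force: 0.3
```

move_arm(jaw=[0,0,0,0,0,0,0,0,0], dp=[[-0.2,0,0],[-0.2,0,0],[-0.2,0,0],[-0.2,0,0],[-0.2,0,0],[-0.2,0,0],[-0.2,0,0],[-0.2,0,0],[-0.2,0,0]], turn=[[0,0,0],[0,0,0],[0,0,0],[0,0,0],[0,0,0],[0,0,0],[0,0,0],[0,0,0],[0,0,0]])

```text
time_s: 8.65
position: [0.444, -0.0897, 0.0219]
tool_rot: [[-0.996, 0.087, 0.0], [0.087, 0.996, 0.0], [-0.0, 0.0, -1.0]]
ft_force: [-0.3, 0.5, 0.9]
grip_width: 0.0
gripper_force: 0.3
```

move_arm(jaw=[0,0,0,0,0,0,0,0], dp=[[-0.2,0,0],[-0.2,0,0],[-0.2,0,0],[-0.2,0,0],[-0.2,0,0],[-0.2,0,0],[-0.2,0,0],[-0.2,0,0]], turn=[[0,0,0],[0,0,0],[0,0,0],[0,0,0],[0,0,0],[0,0,0],[0,0,0],[0,0,0]])

```text
time_s: 9.32
position: [0.4599, -0.0911, 0.0219]
tool_rot: [[-0.996, 0.087, -0.0], [0.087, 0.996, -0.0], [0.0, -0.0, -1.0]]
ft_force: [-0.6, -0.1, 0.5]
grip_width: -0.0
gripper_force: 0.3
```

move_arm(jaw=[0,0,0,0,0,0,0,0], dp=[[-0.2,0,0],[-0.2,0,0],[-0.2,0,0],[-0.2,0,0],[-0.2,0,0],[-0.2,0,0],[-0.1,0,0],[-0.1,0,0]], turn=[[0,0,0],[0,0,0],[0,0,0],[0,0,0],[0,0,0],[0,0,0],[0,0,0],[0,0,0]])

```text
time_s: 9.98
position: [0.4738, -0.0923, 0.0219]
tool_rot: [[-0.996, 0.087, -0.0], [0.087, 0.996, 0.0], [0.0, -0.0, -1.0]]
ft_force: [-1.7, 0.1, 0.9]
grip_width: 0.0003
gripper_force: 0.3
```

move_arm(jaw=[0,0,0,0,0,0], dp=[[0,0,0],[1,0,0],[1,0,0],[0,0,-2.6],[0,0,-2.6],[0,0,-2.6]], turn=[[0,0,0],[0,0,0],[0,0,0],[0,0,0],[0,0,0],[0,0,0]])

```text
time_s: 10.48
position: [0.4534, -0.0904, 0.1008]
tool_rot: [[-0.996, 0.087, -0.001], [0.087, 0.996, 0.0], [0.001, 0.0, -1.0]]
ft_force: [-0.6, -0.7, 0.2]
grip_width: 0.0002
gripper_force: 0.0
```

Run:
```python
from h import *
im,d=cams.get_image("top");W=cloud("top",d);comps(W,im,.03,.07);cv2.imwrite("pics/top1.png",im[:,:,::-1])
```

```text
px [ 162   81   64   57 1928] rect [695.9 217.3] [ 61. 100.] 32.6 z 39.9 rgb [192. 116. 131.]
px [   64   160   119   115 12036] rect [500.8 332.6] [202.2 186.8] 87.2 z 50.2 rgb [167. 131.  92.]
px [ 274  162   38   60 2045] rect [547.8  40.3] [ 60.1 100.4] 86.1 z 52.2 rgb [120. 120. 121.]
px [ 454  181  107   99 1082] rect [ 473.7 -328.6] [170.2 151.9] 8.6 z 48.0 rgb [36. 23. 15.]
px [ 402  310   53   63 1531] rect [ 292.8 -190.5] [ 50.4 100.1] 55.6 z 40.6 rgb [197. 110.  32.]
px [ 153  328   45   63 2165] rect [260.7 237.7] [ 61.  100.6] 82.3 z 39.9 rgb [197. 111.  33.]
```

Blank A drags with about 2.8 N (pads 1.2–1.3), blank B with about 0.5 N (pads 0.3), so A (left) is the rough one. A slid 60 mm. Now I grasp A.

move_arm(jaw=[8.5,8.5,8.5,8.5,8.5,8.5,8.5,8.5], dp=[[-1.65,2.77,0],[-1.65,2.77,0],[-1.65,2.77,0],[-1.65,2.77,0],[-1.65,2.77,0],[0,0,0],[0,0,0],[0,0,0]], turn=[[0,0,0],[0,0,0],[0,0,0],[0,0,0],[0,0,0],[0,0,-0.02],[0,0,0],[0,0,0]])

```text
time_s: 11.2
position: [0.5475, 0.04, 0.0996]
tool_rot: [[-0.998, 0.067, -0.001], [0.067, 0.998, -0.0], [0.001, -0.0, -1.0]]
ft_force: [-0.7, -0.1, -0.7]
grip_width: 0.085
gripper_force: 0.0
```

Run:
```python
from h import *
s=observe();print(s["position"],s["grip_width"])
im,d=cams.get_image("wrist");cv2.imwrite("pics/w1.png",im[:,:,::-1])
im,d=cams.get_image("top");W=cloud("top",d);comps(W,im,.045,.058)
```

```text
[0.54749603 0.0400439  0.0995839 ] 0.08497166737575859
px [ 353  170   40   60 2007] rect [533.8 -97.5] [ 60.2 100.8] 84.9 z 52.5 rgb [126. 126. 126.]
px [  64  194  118   36 3181] rect [507.8 332.2] [200.7  58.6] 88.6 z 51.4 rgb [174. 136.  96.]
```

View pics/w1.png

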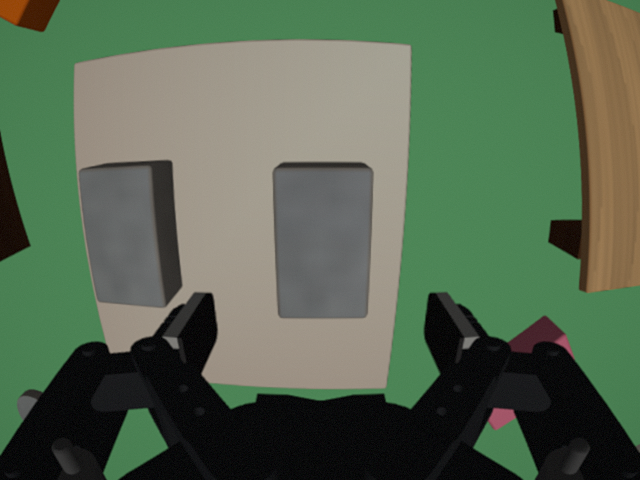

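The wrist view shows A centred at (322,240) between the fingers (205 and 435), with B at (130,235) also slid 60 mm. I descend, grip and lift.

move_arm(jaw=[8.5,8.5,8.5,8.5,8.5,6,5,5,5,5,5,5], dp=[[0,0,2.6],[0,0,2.6],[0,0,1.8],[0,0,1.1],[0,0,0],[0,0,0],[0,0,0],[0,0,0],[0,0,0],[0,0,0],[0,0,0],[0,0,0]], turn=[[0,0,0],[0,0,0],[0,0,0],[0,0,0],[0,0,0],[0,0,0],[0,0,0],[0,0,0],[0,0,0],[0,0,0],[0,0,0],[0,0,0]], force=50)

```text
time_s: 12.3
position: [0.5503, 0.0391, 0.0225]
tool_rot: [[-0.998, 0.067, 0.007], [0.067, 0.998, -0.002], [-0.008, -0.002, -1.0]]
ft_force: [-2.3, -4.8, 17.9]
grip_width: 0.0501
gripper_force: 8.9
```

move_arm(jaw=[5,5,5,5,5,5,5,5], dp=[[0,0,0],[0,0,0],[0,0,-0.5],[0,0,-1],[0,0,-2],[0,0,-3],[0,0,-3],[0,0,-3]], turn=[[0,0,0],[0,0,0],[0,0,0],[0,0,0],[0,0,0],[0,0,0],[0,0,0],[0,0,0]])

```text
time_s: 12.97
position: [0.5476, 0.0403, 0.1464]
tool_rot: [[-0.998, 0.067, 0.001], [0.067, 0.998, -0.0], [-0.001, 0.0, -1.0]]
ft_force: [0.1, -0.2, 0.3]
grip_width: 0.0503
gripper_force: 0.0
```

Run:
```python
from h import *
s=observe();print(s["position"],s["grip_width"],s["ft_force"],s["gripper_force"])
im,d=cams.get_image("wrist");im2,_=cams.get_image("scene")
cv2.imwrite("pics/w2.png",cv2.resize(np.hstack([im,im2]),(800,300))[:,:,::-1])
im,d=cams.get_image("top");W=cloud("top",d);comps(W,im,.03,.058)
```

```text
[0.5476461  0.04034928 0.14636875] 0.050306621965344675 [ 0.12275125 -0.19909813  0.32285413] 0.0
px [ 162   81   49   57 1429] rect [696.1 217.5] [61.9 99.8] 32.7 z 40.0 rgb [195. 119. 133.]
px [ 353  170   40   61 2065] rect [533.6 -97.6] [ 60.4 100.5] 85.1 z 52.3 rgb [124. 123. 124.]
px [523 181  38  99 778] rect [ 483.4 -391. ] [171.2  34.2] 12.7 z 47.4 rgb [34. 21. 13.]
px [454 187  43 104 680] rect [ 467.5 -288.4] [170.4  73.2] 7.9 z 48.6 rgb [43. 26. 16.]
px [  64  193  118   81 7988] rect [475.4 333.4] [201.3 129.8] 87.0 z 44.1 rgb [171. 134.  94.]
px [ 394  306   61   67 2141] rect [ 296.6 -185.3] [ 61. 100.] 53.6 z 40.5 rgb [201. 113.  33.]
```

View pics/w2.png

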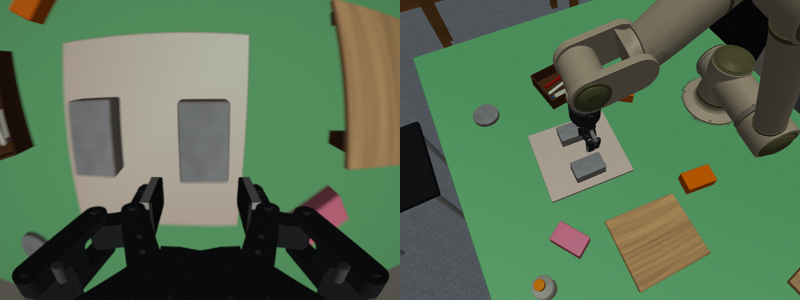

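The block is still on the plate: A is at about (205,140) and the fingers are above it. I check the geometry with wrist depth.

```bash
cat >> h.py <<'E'
def wcloud(d,s):
    c=cams.calibration("wrist");f=240/np.tan(np.radians(c["vertical_fov"]/2))
    v,u=np.mgrid[0:480,0:640];x=(u-c["cx"])/f;y=(v-c["cy"])/f;r=np.hypot(x,y)+1e-9
    k=np.tan(r)/r;P=np.stack([x*k*d,-y*k*d,-d],-1)
    T=c["tool_from_camera"];Q=P@T[:3,:3].T+T[:3,3]
    return Q,Q@s["tool_rot"].T+s["position"]
E
python3 - <<'E'
from h import *
s=observe();im,d=cams.get_image("wrist");Q,W=wcloud(d,s)
comps(W,im,.045,.060)
m=(im.max(2)<110)&(d>0)&(Q[...,2]>-.05)&(Q[...,2]<.03)&(abs(Q[...,1])<.08)
for sg in (-1,1):
    q=Q[m&(np.sign(Q[...,1])==sg)]*1000
    print(sg,len(q),q.min(0),q.max(0)); t=q[q[:,2]>np.percentile(q[:,2],95)]; print(" tip",np.median(t,0))
E
```

```text
px [  0 131  31 123 701] rect [ 500.5 -251.4] [ 47.8 124.9] 74.3 z 48.8 rgb [49. 29. 16.]
px [ 549  131   91  118 6869] rect [531.3 290.2] [116.8  97.6] 88.5 z 52.5 rgb [150. 119.  82.]
px [ 112  155   77  124 8037] rect [534.3 -95.1] [ 60.7 100. ] 84.9 z 51.1 rgb [109. 111. 111.]
px [  284   158    84   130 10379] rect [549.8  45.2] [ 60.8 100.2] 86.5 z 51.0 rgb [110. 112. 113.]
-1 986 [-11.7282733  -37.83529345 -49.99402129] [ 12.02666336 -23.7831195  -28.12959609]
 tip [  2.79587968 -24.30741573 -30.93668245]
1 991 [-11.19289253  25.24580902 -49.99245838] [ 11.87557156  39.44285338 -27.98010888]
 tip [ -1.6278005   25.79921641 -30.65580191]
```

Run:
```python
from h import *
s=observe();im,d=cams.get_image("wrist");Q,W=wcloud(d,s)
m=(d>0)&(abs(Q[...,0])<.02)&(abs(Q[...,1])<.06)&(Q[...,2]<.04)
q=Q[m]*1000;print(np.histogram(q[:,2],bins=np.arange(-120,45,10)))
v,u=np.where(m&(Q[...,2]>-.04));print(u.min(),u.max(),v.min(),v.max())
c=cams.calibration("wrist");T=np.linalg.inv(c["tool_from_camera"]);f=240/np.tan(np.radians(c["vertical_fov"]/2))
for p in [(0,.025,0),(0,.025,-.019),(0,.025,-.03),(0,.025,-.05)]:
    a=T@[*p,1];x,y,z=a[0],-a[1],-a[2];r=np.hypot(x,y);k=np.arctan2(r,z)/r*f;print(p,c["cx"]+x*k,c["cy"]+y*k)
cv2.imwrite("pics/w3.png",cv2.resize(im[220:480,120:520,::-1],None,fx=2,fy=2))
```

```text
(array([11842, 11601,  5717,  7962,  2665,  1569,  1451,  1184,   786,
          51,     0,     0,     0,     0,     0,     0]), array([-120, -110, -100,  -90,  -80,  -70,  -60,  -50,  -40,  -30,  -20,
        -10,    0,   10,   20,   30,   40]))
224 418 283 337
(0, 0.025, 0) 369.62119406904463 276.8695227726847
(0, 0.025, -0.019) 374.8198113543911 293.2903928262704
(0, 0.025, -0.03) 378.31886099826255 304.4351958771613
(0, 0.025, -0.05) 385.8414649446075 328.65654083038646
```

View pics/w3.png

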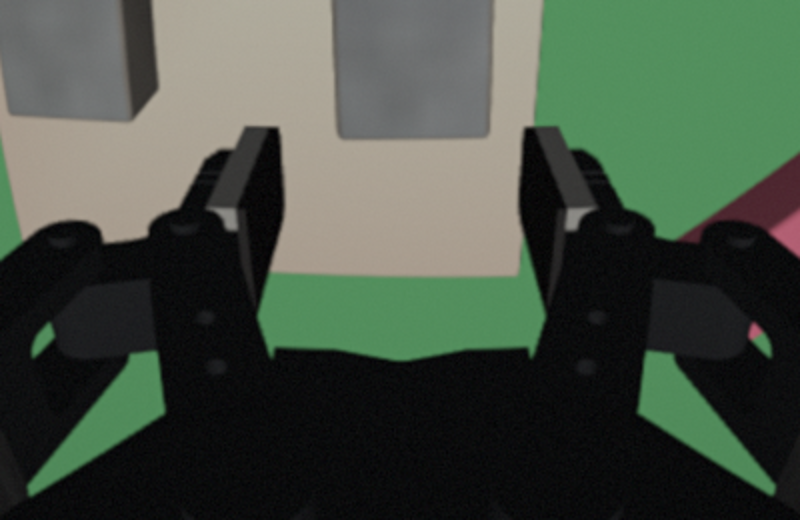

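Wrist depth puts the finger tips about 28–30 mm behind the stated TCP at 50 mm opening. So the fingers closed on A's top edges rather than around it. I open, re-measure the tips and block from nearer, then go lower, watching the force.

move_arm(jaw=[8.5,8.5,8.5,8.5,8.5], dp=[[0,0.3,2.5],[0,0,2.4],[0,0,0],[0,0,0],[0,0,0]], turn=[[0,0,0],[0,0,0],[0,0,0],[0,0,0],[0,0,0]])

```text
time_s: 13.63
position: [0.5485, 0.0432, 0.0955]
tool_rot: [[-0.998, 0.067, 0.0], [0.067, 0.998, -0.0], [-0.0, -0.0, -1.0]]
ft_force: [0.2, 0.1, 0.4]
grip_width: 0.0846
gripper_force: 0.0
```

Run:
```python
from h import *
s=observe();im,d=cams.get_image("wrist");Q,W=wcloud(d,s);print(s["position"],s["grip_width"])
comps(W,im,.045,.060)
for sg in (-1,1):
    m=(d>0)&(abs(Q[...,0])<.016)&(abs(Q[...,1])<.065)&(Q[...,2]<.02)&(Q[...,2]>-.05)&(np.sign(Q[...,1])==sg)&(abs(Q[...,1])>.03)&(im.max(2)<100)&(W[...,2]>.058)
    q=Q[m]*1000;print(sg,len(q),np.percentile(q,[1,99],axis=0).round(1))
# body front over the block: lowest points of dark stuff with |y|<35
m=(d>0)&(abs(Q[...,1])<.03)&(W[...,2]>.07)&(im.max(2)<60);print("body",np.percentile(Q[m]*1000,[1,50,99],axis=0).round(1))
im,d=cams.get_image("top");cv2.imwrite("pics/top2.png",im[:,:,::-1])
```

```text
[0.54850735 0.04318304 0.09554283] 0.08464569673314597
px [ 580  137   60  143 5246] rect [534.  262.2] [ 61.4 103.5] 87.0 z 52.4 rgb [137. 108.  74.]
px [   72   164    90   145 10332] rect [534.3 -95.1] [60.8 99.8] 85.1 z 51.1 rgb [100. 102. 101.]
px [  271   167   103   155 14917] rect [549.8  45.2] [60.7 99.8] 86.7 z 51.0 rgb [102. 103. 104.]
-1 581 [[-10.2 -53.8 -49.9]
 [ 11.6 -41.2 -38.7]]
1 620 [[-10.6  42.8 -49.9]
 [ 11.5  55.5 -38.6]]
body [[ 9.700e+00 -2.940e+01 -1.304e+02]
 [ 1.620e+01 -1.000e-01 -1.184e+02]
 [ 2.060e+01  2.940e+01 -9.940e+01]]
```

Tips sit 38 mm behind the TCP when open, about 31 mm at 60 mm opening, and the body is 99 mm behind. So the TCP must go to about z = -0.012 for a proper hold.

move_arm(jaw=[8.5,8.5,8.5,8.5,8.5,8.5], dp=[[-0.15,0.1,2.5],[0,0,2.5],[0,0,2],[0,0,1.5],[0,0,0.5],[0,0,0]], turn=[[0,0,-0.01],[0,0,0],[0,0,0],[0,0,0],[0,0,0],[0,0,0]])

```text
time_s: 14.23
position: [0.5496, 0.0441, 0.0047]
tool_rot: [[-0.998, 0.057, -0.001], [0.057, 0.998, 0.0], [0.001, 0.0, -1.0]]
ft_force: [-0.3, 0.4, 0.5]
grip_width: 0.0846
gripper_force: 0.0
```

move_arm(jaw=[8.5,8.5,8.5,8.5], dp=[[0,0,0.6],[0,0,0.6],[0,0,0.4],[0,0,0]], turn=[[0,0,0],[0,0,0],[0,0,0],[0,0,0]])

```text
time_s: 14.57
position: [0.5495, 0.0442, -0.0115]
tool_rot: [[-0.998, 0.057, -0.001], [0.057, 0.998, 0.0], [0.001, 0.0, -1.0]]
ft_force: [0.8, 0.3, 0.1]
grip_width: 0.085
gripper_force: 0.0
```

move_arm(jaw=[6.2,5,4,4,4,4,4,4], dp=[[0,0,0],[0,0,0],[0,0,0],[0,0,0],[0,0,0],[0,0,0],[0,0,0],[0,0,0]], turn=[[0,0,0],[0,0,0],[0,0,0],[0,0,0],[0,0,0],[0,0,0],[0,0,0],[0,0,0]], force=50)

```text
time_s: 15.23
position: [0.5501, 0.0442, -0.0105]
tool_rot: [[-0.998, 0.057, 0.001], [0.057, 0.998, -0.0], [-0.001, 0.0, -1.0]]
ft_force: [0.3, 1.2, 5.5]
grip_width: 0.0595
gripper_force: 56.5
```

move_arm(jaw=[4,4,4,4,4,4,4,4,4], dp=[[0,0,-0.5],[0,0,-1],[0,0,-2],[0,0,-2.5],[0,0,-2.5],[0,0,-2.5],[0,0,-2],[0,0,-1],[0,0,0]], turn=[[0,0,0],[0,0,0],[0,0,0],[0,0,0],[0,0,0],[0,0,0],[0,0,0],[0,0,0],[0,0,0]])

```text
time_s: 15.98
position: [0.5503, 0.0441, 0.1309]
tool_rot: [[-0.998, 0.057, 0.003], [0.057, 0.998, -0.001], [-0.003, -0.0, -1.0]]
ft_force: [0.5, 0.2, -6.4]
grip_width: 0.0592
gripper_force: 56.6
```

Run:
```python
from h import *
s=observe();im,d=cams.get_image("wrist");Q,W=wcloud(d,s);print(s["position"],s["grip_width"],s["ft_force"],s["gripper_force"])
grey=(im.max(2).astype(int)-im.min(2)<12)&(im.max(2)>60)&(d>0)&(abs(Q[...,1])<.029)&(Q[...,0]>-.06)&(Q[...,0]<.06)&(Q[...,2]<0.02)
q=Q[grey]*1000;print(len(q),np.percentile(q,[1,50,99],axis=0).round(1))
t=q;A=np.c_[t[:,:2],np.ones(len(t))];print("top plane z=",np.linalg.lstsq(A,t[:,2],rcond=None)[0])
cv2.imwrite("pics/w4.png",im[:,:,::-1])
```

```text
[0.55033016 0.04410798 0.13091118] 0.05921276399636255 [ 0.54366288  0.23521968 -6.39726116] 56.6150164604187
34336 [[-21.8 -27.7 -62.9]
 [ 20.4   0.4 -61.6]
 [ 49.6  28.3 -59.2]]
top plane z= [ 1.39881136e-02 -9.90804268e-04 -6.17099325e+01]
```

View pics/w4.png

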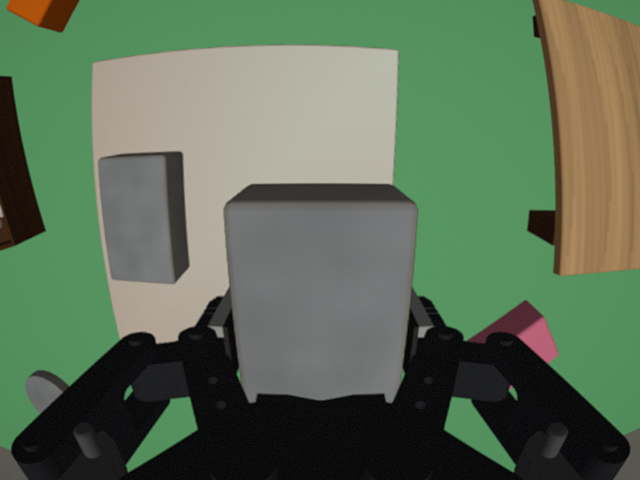

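A is held level: its underside is 22 mm behind the TCP and its centre is on the tool axis. I carry it over the board and tilt 12°.

move_arm(jaw=[4,4,4,4,4,4,4,4,4,4,4,4], dp=[[0.36,1.14,0],[0.72,2.28,0],[0.9,2.85,0],[0.9,2.85,0],[0.9,2.85,0],[0.9,2.85,0],[0.9,2.85,0],[0.9,2.85,0],[0.9,2.85,0],[0.72,2.28,0],[0.54,1.71,0],[0.36,1.14,0]], turn=[[0,0,0],[0,0,0],[0,0,0],[0,0,0],[0,0,0],[0,0,0],[0,0,0],[0,0,0],[0,0,0],[0,0,0],[0,0,0],[0,0,0]])

```text
time_s: 17.03
position: [0.474, 0.3357, 0.127]
tool_rot: [[-0.998, 0.055, -0.004], [0.055, 0.998, -0.001], [0.004, -0.001, -1.0]]
ft_force: [0.2, 0.3, -6.3]
grip_width: 0.0593
gripper_force: 56.4
```

move_arm(jaw=[4,4,4,4,4,4,4], dp=[[0,0,0],[0,0,0],[0,0,0],[0,0,0],[0,0,0],[0,0,0],[0,0,0]], turn=[[0,0,-0.012],[0,-0.052,0],[0,-0.052,0],[0,-0.053,0],[0,-0.052,0],[0,0,0],[0,0,0]])

```text
time_s: 17.62
position: [0.4754, 0.3333, 0.1283]
tool_rot: [[-0.978, 0.045, 0.204], [0.044, 0.999, -0.01], [-0.205, -0.001, -0.979]]
ft_force: [-0.2, -1.1, -6.3]
grip_width: 0.0596
gripper_force: 56.6
```

```bash
cat > g.py <<'E'
from h import *
import sys
s=observe();R=s["tool_rot"];p=s["position"]
a=np.radians(-2.6);t=np.radians(12);bx=np.array([np.cos(a)*np.cos(t),np.sin(a)*np.cos(t),np.sin(t)]);n=np.array([-np.sin(t)*np.cos(a),-np.sin(t)*np.sin(a),np.cos(t)])
Rt=np.c_[-bx,np.cross(n,bx),-n]
from scipy.spatial.transform import Rotation as Ro
print("turn",Ro.from_matrix(R.T@Rt).as_rotvec().round(4))
u=np.array([.4784,.3338,.0451]);tgt=u-.022*n
print("pos",p,"dp cm to contact (target axes)",(Rt.T@(tgt-p)*100).round(2),"hover30 in tool",(R.T@(tgt+.03*n-p)*100).round(2),s["ft_force"],s["grip_width"],s["time_s"])
E
python3 g.py
```

```text
turn [-0.0009 -0.0033  0.0008]
pos [0.47537775 0.33327988 0.12830682] dp cm to contact (target axes) [ 1.44  0.07 10.4 ] hover30 in tool [1.41 0.07 7.41] [-0.17053443 -1.09302835 -6.34565896] 0.05964189428623169 17.6167
```

move_arm(jaw=[4,4,4,4,4,4,4,4], dp=[[0.3,0.07,1],[0.5,0,2],[0.4,0,2],[0.2,0,1.4],[0,0,1],[0,0,0.8],[0,0,0.4],[0,0,0]], turn=[[0,-0.003,0],[0,0,0],[0,0,0],[0,0,0],[0,0,0],[0,0,0],[0,0,0],[0,0,0]])

```text
time_s: 18.28
position: [0.4809, 0.3341, 0.0414]
tool_rot: [[-0.977, 0.045, 0.209], [0.044, 0.999, -0.01], [-0.21, -0.0, -0.978]]
ft_force: [-0.9, -0.4, -6.3]
grip_width: 0.0591
gripper_force: 56.4
```

```bash
python3 g.py
```

```text
turn [-0.0004  0.0017  0.0001]
pos [0.48085134 0.33410169 0.04136717] dp cm to contact (target axes) [ 0.16 -0.04  1.78] hover30 in tool [ 0.16 -0.04 -1.22] [-0.93083803 -0.40372407 -6.26670953] 0.059085501898654115 18.2833
```

move_arm(jaw=[4,4,4,4,4,4], dp=[[0.16,0,0.4],[0,0,0.4],[0,0,0.3],[0,0,0.2],[0,0,0.1],[0,0,0]], turn=[[0,0,0],[0,0,0],[0,0,0],[0,0,0],[0,0,0],[0,0,0]])

```text
time_s: 18.78
position: [0.4818, 0.3343, 0.0278]
tool_rot: [[-0.977, 0.045, 0.21], [0.044, 0.999, -0.01], [-0.21, -0.0, -0.978]]
ft_force: [-0.5, -0.9, -6.1]
grip_width: 0.0591
gripper_force: 56.6
```

move_arm(jaw=[4,4,4], dp=[[0,0,0.1],[0,0,0.1],[0,0,0]], turn=[[0,0,0],[0,0,0],[0,0,0]])

```text
time_s: 19.03
position: [0.4822, 0.3342, 0.0258]
tool_rot: [[-0.977, 0.045, 0.21], [0.044, 0.999, -0.009], [-0.21, -0.0, -0.978]]
ft_force: [0.5, -0.4, -6.2]
grip_width: 0.0594
gripper_force: 56.6
```

move_arm(jaw=[4,4,4], dp=[[0,0,0.1],[0,0,0.05],[0,0,0]], turn=[[0,0,0],[0,0,0],[0,0,0]])

```text
time_s: 19.28
position: [0.4825, 0.3342, 0.0244]
tool_rot: [[-0.977, 0.045, 0.21], [0.044, 0.999, -0.009], [-0.21, -0.0, -0.978]]
ft_force: [0.2, -0.0, -6.6]
grip_width: 0.0597
gripper_force: 56.6
```

move_arm(jaw=[4,4,4], dp=[[0,0,0.05],[0,0,0.05],[0,0,0]], turn=[[0,0,0],[0,0,0],[0,0,0]])

```text
time_s: 19.53
position: [0.4828, 0.3342, 0.0234]
tool_rot: [[-0.977, 0.045, 0.21], [0.044, 0.999, -0.009], [-0.21, -0.0, -0.978]]
ft_force: [0.6, -0.8, -6.6]
grip_width: 0.0591
gripper_force: 56.6
```

move_arm(jaw=[4,4,4], dp=[[0,0,0.05],[0,0,0.05],[0,0,0]], turn=[[0,0,0],[0,0,0],[0,0,0]])

```text
time_s: 19.78
position: [0.483, 0.3343, 0.0229]
tool_rot: [[-0.977, 0.045, 0.211], [0.044, 0.999, -0.009], [-0.211, 0.0, -0.978]]
ft_force: [-2.7, -2.3, 0.5]
grip_width: 0.0592
gripper_force: 57.1
```

move_arm(jaw=[4,4,4], dp=[[0,0,0.05],[0,0,0.05],[0,0,0]], turn=[[0,0,0],[0,0,0],[0,0,0]])

```text
time_s: 20.03
position: [0.483, 0.3343, 0.0229]
tool_rot: [[-0.976, 0.045, 0.211], [0.044, 0.999, -0.009], [-0.211, 0.0, -0.977]]
ft_force: [-7.9, -3.9, 9.8]
grip_width: 0.059
gripper_force: 58.8
```

Contact at the expected height. I ease off, release slowly and retreat along the tool axis.

move_arm(jaw=[4,4,6,6.2,6.4,6.7,7,7.5,8,8.5,8.5,8.5], dp=[[0,0,-0.08],[0,0,0],[0,0,0],[0,0,0],[0,0,0],[0,0,0],[0,0,0],[0,0,0],[0,0,0],[0,0,0],[0,0,0],[0,0,0]], turn=[[0,0,0],[0,0,0],[0,0,0],[0,0,0],[0,0,0],[0,0,0],[0,0,0],[0,0,0],[0,0,0],[0,0,0],[0,0,0],[0,0,0]])

```text
time_s: 21.03
position: [0.4831, 0.3342, 0.0223]
tool_rot: [[-0.977, 0.045, 0.21], [0.044, 0.999, -0.009], [-0.21, 0.0, -0.978]]
ft_force: [-0.1, 0.4, -0.5]
grip_width: 0.0851
gripper_force: 0.0
```

move_arm(jaw=[8.5,8.5,8.5,8.5,8.5,8.5,8.5,8.5], dp=[[0,0,-0.5],[0,0,-1],[0,0,-2],[0,0,-3],[0,0,-3],[0,0,-3],[0,0,-1],[0,0,0]], turn=[[0,0,0],[0,0,0],[0,0,0],[0,0,0],[0,0,0],[0,0,0],[0,0,0],[0,0,0]])

```text
time_s: 21.7
position: [0.4551, 0.3362, 0.1578]
tool_rot: [[-0.976, 0.044, 0.216], [0.044, 0.999, -0.006], [-0.216, 0.003, -0.976]]
ft_force: [-0.0, 0.3, -0.3]
grip_width: 0.0851
gripper_force: 0.0
```

Run:
```python
from h import *
s=observe();print(s["position"],s["grip_width"],s["time_s"])
im,d=cams.get_image("wrist");Q,W=wcloud(d,s);im2,d2=cams.get_image("top")
W2=cloud("top",d2)
for w,i,dd in((W,im,d),(W2,im2,d2)):
    h=w[...,2]-(w[...,:2]@[.212684,-.01042338]-.05314373)
    m=((h>.033)&(h<.05)&(dd>0)&(abs(w[...,0]-.478)<.12)&(abs(w[...,1]-.334)<.1)&(i.max(2).astype(int)-i.min(2)<25)&(i.max(2)>60)).astype(np.uint8)
    n,l,st,_=cv2.connectedComponentsWithStats(m);k=1+np.argmax(st[1:,4]);print(st[k],rect(w,l==k),np.median(h[l==k]))
cv2.imwrite("pics/end.png",cv2.resize(np.hstack([im,im2]),(800,300))[:,:,::-1])
```

```text
[0.45513741 0.33620387 0.15778483] 0.0850580769079475 21.7
[  275   158    89   138 11612] ((469.3909912109375, 335.4078674316406), (58.79426574707031, 96.1893081665039), 87.4519271850586) 0.03979874088788086
[  96  202   38   61 1583] ((470.902099609375, 332.4627380371094), (60.00139617919922, 97.70289611816406), 87.14952087402344) 0.04069364443988731
```

View pics/end.png

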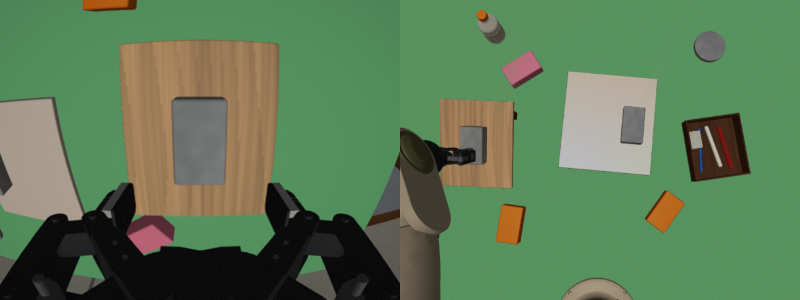

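The wrist view shows A at (200,140) in the middle of the board, its underside centre within 1 mm of the board's middle. The top view shows B still on the plate at (632,125). I retreat, let it rest and check for creep before handing in.

move_arm(jaw=[8.5,8.5,8.5,8.5,8.5,8.5,8.5,8.5,8.5,8.5,8.5,8.5], dp=[[0,0,-2],[0,0,-1],[0,0,0],[0,0,0],[0,0,0],[0,0,0],[0,0,0],[0,0,0],[0,0,0],[0,0,0],[0,0,0],[0,0,0]], turn=[[0,0,0],[0,0,0],[0,0,0],[0,0,0],[0,0,0],[0,0,0],[0,0,0],[0,0,0],[0,0,0],[0,0,0],[0,0,0],[0,0,0]])

```text
time_s: 22.8
position: [0.4484, 0.3358, 0.1836]
tool_rot: [[-0.977, 0.045, 0.21], [0.044, 0.999, -0.009], [-0.21, 0.0, -0.978]]
ft_force: [0.4, -0.3, 1.4]
grip_width: 0.0852
gripper_force: 0.0
```

Run:
```python
from h import *
from rig import ticket
s=observe();w=None
i,d=cams.get_image("wrist");w=wcloud(d,s)[1]
h=w[...,2]-(w[...,:2]@[.212684,-.01042338]-.05314373)
m=((h>.033)&(h<.05)&(d>0)&(abs(w[...,0]-.478)<.12)&(abs(w[...,1]-.334)<.1)&(i.max(2).astype(int)-i.min(2)<25)&(i.max(2)>60)).astype(np.uint8)
n,l,st,_=cv2.connectedComponentsWithStats(m);k=1+np.argmax(st[1:,4]);r=rect(w,l==k);print(r,s["time_s"])
if abs(r[0][0]-469.4)<3: print(ticket.close_job())
```

```text
((469.766357421875, 335.4798583984375), (58.94728088378906, 96.68759155273438), 87.36732482910156) 22.8
the job is handed in; nothing more can be done
None
```

The job is handed in at about 23 s: the left blank was the rough one (about 2.8 N drag against about 0.5 N) and now lies still on the middle of the board, while the polished right blank lies on the plate; the first grasp missed and pressed on the blank's top edges, but the second held.

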